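# Set the amplifier dial and hold the sprung gauge rod at its length mark

### The arm

A 6-joint arm with a two-finger parallel gripper is mounted at the origin on the work surface. World frame = base frame: x ahead of the robot, y to its left, z up, the work surface at z = 0. Lengths are in m, angles in degrees, forces in N, time in s.
With the tool pointing down it reaches from about 0.4 to 0.825 m from the base axis. Payload 7 kg.
Tool frame: the origin (TCP) lies between the finger pads; the fingertips stand 19 mm ahead of it and the grasp point (between the pads) is the TCP (r.finger_overhang is the distance from the TCP to the fingertips, in m); z points along the fingers, y is the direction in which the jaws open and shut (so a half turn about z gives the same grasp; the last joint's range is limited). The gripper opens to 88 mm and grips with 3 to 60 N. Pads are 19 mm wide; open, the fingers measure 130 mm over their backs; the gripper's body (78 mm by 193 mm) begins 47 mm behind the grasp point.
Start: joints at [-51.331, 20.546, 0.682, 0, -70.136, -16.507], TCP at [0.255, -0.625, 0.246] pointing down, gripper open.
Joint ranges: [-176.03, 176.03], [-82.01, 121.73], [-58.28, 71.71], [-173.87, 95.51], [-174.79, -0.11], [-173.66, 173.66]. Speed limits (degrees/s): [136.94, 136.94, 172.46, 180, 180, 180].

### API

Orientations are given as [roll, pitch, yaw] about the fixed x, y, z axes, in that order (R = Rz(yaw) Ry(pitch) Rx(roll)).
In Python, from plant import r, optics gives the robot as it stands. The module is installed in compiled form; this text tells all that it offers.
- The arm moves only by the tool step_arm, never from a script. Its argument "increments" is a list of rows, each an object of numbers: "tx", "ty", "tz": the shift along the world's x, y, z in mm; "ax", "ay", "az": the turn, a rotation vector about the world's x, y, z in degrees; "claw": the gripper command: -1 is shut, 1 is fully open, values between are in proportion. In form: [{"tx": .., "ty": .., "tz": .., "ax": .., "ay": .., "az": .., "claw": ..}, ...]. A call has 1 to 12 rows; each row shifts and turns the commanded pose from where the row before left it; what a row does not reach is not made up. A row lasts 1/10 s, in which the tool goes at most 50 mm and 8.59 degrees, less where a joint would pass 70% of its speed; a pose out of reach is approached as far as the arm can. A call with a gripper value outside its range is refused whole. The fingers move at their own pace and stop on an object; "newtons" is the grip in N (left out, the last holds). Time passes only in rows, so rows that do not move let the fingers close. It gives the time, the measured TCP pose, the force and the opening at its end, in the units of the state.
- r.get_state(): the state, without advancing time (a new reading comes with each control period).
- optics.capture(name): name is "scene" or "top"; returns a dict with "image" (480x640x3 uint8, blue, green, red), "depth" (480x640 float32, m along the optical axis (not along the pixel's ray), 0 where there is no reading), "fx", "fy", "cx", "cy" (pixels), "R" (3x3) and "t" (3): a world point X has camera coordinates R X + t. Camera axes: x right, y down, z forward; pixel columns grow to the right and rows downward; lengths in m; the calibration is good to about 2 mm. A picture is of the moment at which its call begins.
- r.close_job(): hands the job in, once; it reports no verdict.
The state is a dict: "time_s": time; "joints": joint angles; "qd": joint speeds; "joint_torque": joint torques, N m; "tcp_pos": TCP position; "eef_rot": TCP orientation; "contact_force": force on the tool from outside, world axes, zero at the start; "moment": the same for the moment, N m; "gripper_width": finger opening in m.
Only numpy, scipy, OpenCV 4.12 (cv2) and the standard library are available. Lean on these libraries where they do the work, as an engineer would, in place of code of your own. Each camera call takes 0.05 s, during which the arm holds its last target. There are 200 camera calls.

### The job

Prepare the extension gauge for its check reading: first, while the gauge rod is still home, turn the dial on the grey amplifier box until its white line points at the small brass tab at the rim of the scale. Then take the gauge rod by its upright black knob, pull it out against its spring until the pointer blade on the rod is level with the brass length mark on the rail beside it, and finish while still holding it there, without letting go. Leave the tab, the brass mark and the other things on the bench where they are.

Things in the scene. Friction and masses are not known exactly. Their poses are not given: they have to be found in the camera images.
- amplifier: grey box, 220 (x) x 170 (y) x 60 mm high, fixed to the bench; origin under its centre. The dial's axis is vertical and stands 30 mm to its -x side of the origin (a dark display is on the +x half). Black scale ticks every 15 degrees around the dial start from the dial's zero on the -x side. Amplifier and gauge may stand either on the left or on the right.
- dial_grip (a point): on the dial's axis, 97 mm above the bench, at the height to grip. The dial is a black disc of 48 mm diameter, its upper face 74 mm above the bench, with an upright bar grip across it: 46 mm long, 14 mm thick, its top 104 mm above the bench. The point turns with the dial and its x axis runs along the bar; the end with the white line lies on its -x side.
- dial_pointer (a point): outer end of the white line on the bar's top, 23 mm from the axis; turns with the dial; its -x axis points outward along the line.
- dial_mark_tip (a point): inner tip of the small brass tab (14 x 10 mm with a 4 mm wide nose, 4 mm high, on the amplifier's top face) that stands just outside the scale ticks; tip 47 mm from the dial's axis, 63 mm above the bench; its -x axis points radially outward from the dial's axis, through the tab.
- dial (a joint): angle of the dial, rad, 0 = white line towards the amplifier's own -x, growing clockwise seen from above, stops at 0 and 2.6. Friction 0.05 N m; it stays where it is left.
- dial_mark (a joint): angle of the brass tab, same zero and sense as dial: the white line points at the tab when the two are equal. The mark is always clockwise of the dial's start, 0.4 to 1.45 rad. Stiff; not to be moved.
- gauge: extension gauge fixed to the bench: aluminium base plate 310 x 115 x 12 mm, steel tube of 26 mm diameter along its x axis, centred 36 mm above the bench, mouth 53 mm to +x of the origin, top 51 mm. The origin is on the bench right under the home position of the rod's knob. The rod draws out towards the gauge's own -x. Rail along the -y side, at y = -60 mm; nothing but the knob is higher than 51 mm.
- rod: the sliding steel rod, 11 mm diameter, with an upright black knob at its outer end: a cylinder of 22 mm diameter from 24 to 98 mm above the bench. Origin on the knob's axis, 36 mm above the bench (the rod's centre line); axes as the gauge. It starts home and slides only along the gauge's -x, by 110 mm at most. The spring pulls it home with 4 N when home, growing by 100 N per metre (12.5 N at 85 mm): grip firmly (25 N or more) or with a finger behind the knob.
- pull_grip (a point): point on the axis of the pull knob to grip, 80 mm above the bench.
- rod_pointer (a point): tip of the thin steel pointer blade (4 mm wide) that stands out from the rod's knob end to the gauge's -y side, 36 mm above the bench, 44 mm from the rod's centre line; axes as the gauge; same x as the knob's axis.
- rod_mark_tip (a point): tip of the brass length mark (slider 14 x 16 x 12 mm with a 4 mm blade towards the rod) on the rail; 36 mm above the bench, 46 mm from the rod's centre line; axes as the gauge. The rod is at its length when the pointer has the same x here (gauge frame).
- rod_mark (a joint): place of the length mark, m: how far the rod must be pulled out from home to be level with it, 0.040 to 0.085. Stiff; not to be moved.
- check_weight: bystander: brass knobbed weight, 44 mm diameter, 66 mm high, origin under its centre
- mortar_bar: bystander: grey mortar bar 160 x 40 x 40 mm, origin under its centre
- prism_mould: bystander: dark steel three-gang mould 190 x 150 x 45 mm, origin under its centre
- oil_bottle: bystander: white bottle, 64 mm diameter, 180 mm high, origin under its centre
- mix_bowl: bystander: steel bowl, 170 mm diameter, 70 mm high, origin under its centre
- mallet: bystander: hammer lying on the bench
- spatula: bystander: spatula lying on the bench
- tin: bystander: steel tin, 70 mm diameter, 80 mm high, origin under its centre

How it is judged:
By the outcome, as a careful person would: the job done as asked, in the order asked, and still so for the second after the job is handed in, while the arm keeps its last pose, push and grip.
It also fails if it takes over 48 s, if anything falls off the work surface, if the arm or the gripper's body presses on something with over 40 N, if the wrist force passes 120 N, or if a joint passes its speed limit or range.

## Working session

There is one attempt and no reset: what is moved stays moved. The work goes in short steps, Python scripts to look and compute and a tool call to move; the robot and the scene stay as the last step left them, time stands still between calls to the robot, and variables do not carry over. Pictures are saved under pics/ and viewed, about 8 in all and at most 12, crops included, and the job is handed in when it is done.

Besides the shell and the picture viewer there is one more tool, called after "Call:" by a JSON object that holds its "method" and its "body". step_arm: Moves the arm, as the interface text tells. Its arguments: {"type":"object","properties":{"increments":{"type":"array","items":{"type":"object","properties":{"tx":{"type":"number"},"ty":{"type":"number"},"tz":{"type":"number"},"ax":{"type":"number"},"ay":{"type":"number"},"az":{"type":"number"},"claw":{"type":"number"}}}},"newtons":{"type":"number"}},"required":["increments"]}

```bash
mkdir -p pics
cat > h.py <<'E'
import numpy as np, cv2
from plant import r, optics
def cap(n):
    c=optics.capture(n); np.savez(f'{n}.npz',**c); return c
def load(n): return dict(np.load(f'{n}.npz'))
def px2w(c,u,v,z):
    "pixel -> world at height z"
    d=c['R'].T@np.array([(u-c['cx'])/c['fx'],(v-c['cy'])/c['fy'],1]); o=-c['R'].T@c['t']
    return o+d*(z-o[2])/d[2]
def dw(c,u,v):
    D=c['depth'][int(round(v)),int(round(u))]
    return c['R'].T@(D*np.array([(u-c['cx'])/c['fx'],(v-c['cy'])/c['fy'],1])-c['t'])
def w2px(c,X):
    p=c['R']@np.array(X)+c['t']; return np.array([c['fx']*p[0]/p[2]+c['cx'],c['fy']*p[1]/p[2]+c['cy']])
E
python3 - <<'E'
from h import *
for n in('top','scene'):
    c=cap(n); cv2.imwrite(f'pics/{n}1.png',c['image']); print(n,c['fx'],-c['R'].T@c['t'],c['R'].round(3).tolist())
print(r.get_state())
E
```

```text
top 605.9497277421663 [ 0.25423938 -0.01124319  1.77205598] [[-0.013, -1.0, -0.011], [-0.983, 0.015, -0.182], [0.182, 0.008, -0.983]]
scene 526.4910768943911 [0.96646758 0.54458015 1.21928951] [[-0.812, 0.584, 0.004], [0.495, 0.693, -0.524], [-0.309, -0.424, -0.852]]
{'time_s': 0.1, 'joints': array([-5.13323440e+01,  2.05855876e+01,  6.39755788e-01, -1.55950188e-02,
       -7.01351552e+01, -1.65077187e+01]), 'qd': array([ 0.01510449, -0.09382276,  0.08068672, -0.01555182,  0.00646866,
       -0.12301131]), 'joint_torque': array([-1.24420087e-03, -5.84163558e+01,  2.93751204e+01,  7.01564535e+00,
        1.01459402e-02, -4.75429351e-05]), 'tcp_pos': array([ 0.25443459, -0.62478409,  0.24474833]), 'eef_rot': array([ 1.79918185e+02, -8.95687609e-03, -1.57845366e+02]), 'contact_force': array([ 1.11963085, -0.00724196, -1.31599498]), 'moment': array([-0.02643305, -0.03350593,  0.02105309]), 'gripper_width': 0.08769380621799924}
```

View pics/top1.png

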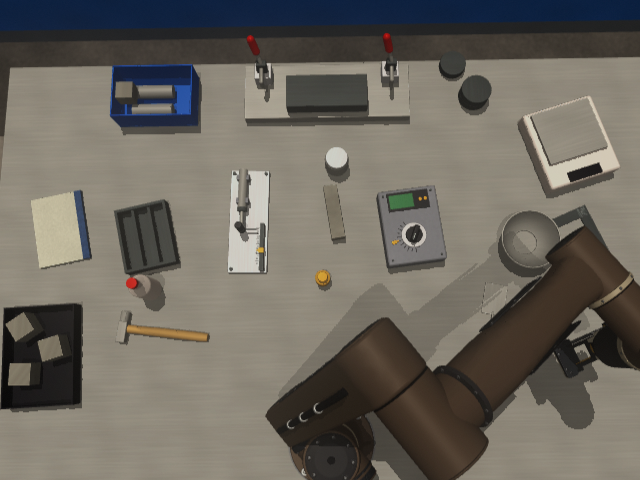

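View pics/scene1.png

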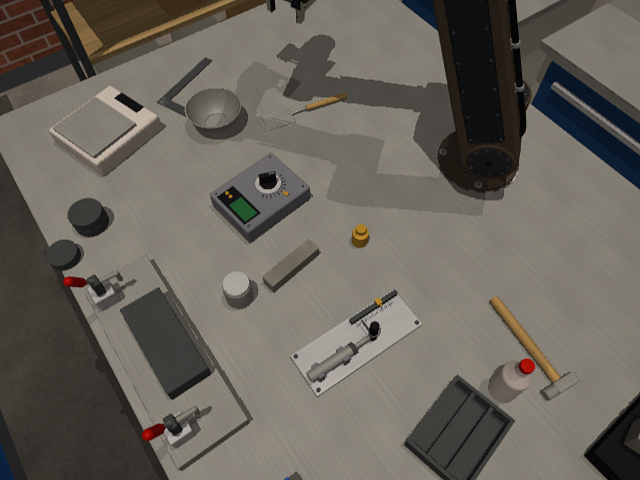

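The top view shows the amplifier at about (411,227), with its dial at (413,235) and the brass tab near (395,243). The gauge is at (249,222), its knob at (240,227) and its brass mark at (261,250). Next I'll zoom in on both.

Run:
```python
from h import *
t=load('top')['image'];s=load('scene')['image']
f=lambda im,x,y,w,h:cv2.resize(im[y:y+h,x:x+w],(400,300),interpolation=cv2.INTER_CUBIC)
o=np.vstack([np.hstack([f(t,380,208,64,48),f(t,225,212,64,48)]),np.hstack([f(s,240,160,64,48),f(s,340,285,64,48)])])
cv2.imwrite('pics/z1.png',o)
```

```text
(no output)
```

View pics/z1.png

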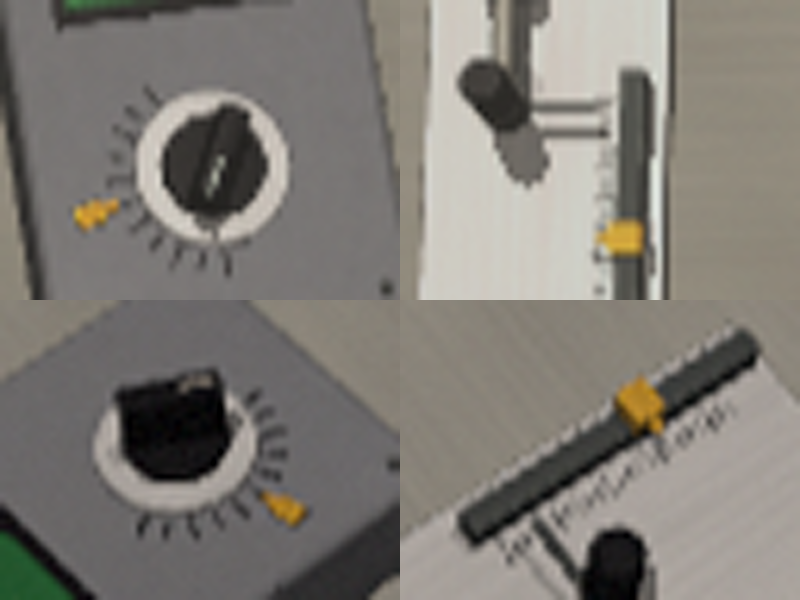

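Top-left crop: the tab's tip is at about (118,205), and the white line runs towards the bottom, close to zero. Top-right crop: the knob's top is at (480,85), with the blade to its right at y≈105 (the lower line is its shadow) and the brass blade at (603,238). Now the numbers.

Run:
```python
from h import *
v,u=np.mgrid[0:480,0:640]
for n in('top','scene'):
    c=load(n);D=c['depth'];P=np.stack([(u-c['cx'])/c['fx']*D,(v-c['cy'])/c['fy']*D,D],-1)
    W=(P-c['t'])@c['R']; c['W']=W
    h,s,b=[a.astype(int) for a in cv2.split(cv2.cvtColor(c['image'],cv2.COLOR_BGR2HSV))]
    near=lambda x,y,d:(abs(W[...,0]-x)<d)&(abs(W[...,1]-y)<d)&(D>0)
    d0=px2w(load('top'),414.1,234.4,.062); g0=px2w(load('top'),240,227,.05)
    print(n,'d0',d0.round(3),'g0',g0.round(3))
    def rect(m,z):
        A=np.array([px2w(c,x,y,z)[:2] for y,x in zip(*np.nonzero(m))],np.float32)
        (cx,cy),(w,hh),a=cv2.minAreaRect(A*1000); print('  rect',round(cx,1),round(cy,1),round(w,1),round(hh,1),round(a,2),len(A))
    lab=lambda m,uv:(lambda L:L==L[int(uv[1]),int(uv[0])])(cv2.connectedComponents(m.astype(np.uint8))[1])
    m=near(d0[0]+.03,d0[1],.18)&(W[...,2]>.045)&(W[...,2]<.2)
    m=cv2.morphologyEx(m.astype(np.uint8),cv2.MORPH_OPEN,np.ones((3,3)))>0
    L=lab(m,w2px(c,[d0[0]+.08,d0[1],.06])); 
    print(' amp',L.sum()); rect(L&(W[...,2]<.066),.06)
    m=near(g0[0]+.05,g0[1],.26)&(W[...,2]>.007)&(W[...,2]<.02); m=cv2.morphologyEx(m.astype(np.uint8),cv2.MORPH_OPEN,np.ones((3,3)))>0
    nl,Lb,st,_=cv2.connectedComponentsWithStats(m.astype(np.uint8)); k=1+st[1:,4].argmax(); print(' plate',st[k]); rect(Lb==k,.012)
    y=(h>12)&(h<32)&(s>130)&(b>90)
    for nm,q,z,dd in(('tab',d0,.064,.075),('slider',g0,.045,.12)):
        m=y&near(*q[:2],dd)
        uu,vv=u[m],v[m]; w=s[m]*1.
        print(' ',nm,m.sum(),uu.mean(),vv.mean(),px2w(c,np.average(uu,weights=w),np.average(vv,weights=w),z).round(4),'zdepth',np.median(W[m][:,2]).round(4))
    wm=(s<50)&(b>150)&near(*d0[:2],.04)
    if wm.sum(): print('  skirt',wm.sum(), np.median(W[wm][:,2]).round(4),'circle',[cv2.minEnclosingCircle(np.array([px2w(c,a,bb,.062)[:2]*1000 for a,bb in zip(u[wm],v[wm])],np.float32))])
    for nm,q,zz in(('bar',d0,.085),('knob',g0,.085)):
        m=near(*q[:2],.05)&(W[...,2]>zz); A=W[m]; print('  ',nm,m.sum(),A[:,2].max().round(4),A.mean(0).round(4))
        if m.sum()>5:
            e=np.linalg.eigh(np.cov(A[:,:2].T)); print('    axis',np.degrees(np.arctan2(*e[1][::-1,1])).round(1),(e[0]**.5*1000).round(1))
```

```text
top d0 [ 0.577 -0.243  0.062] g0 [0.608 0.259 0.05 ]
 amp 4399
  rect 605.2 -236.0 221.1 170.7 6.92 3557
 plate [244 171  25  61 814]
  rect 696.2 216.1 69.9 185.1 85.22 814
  tab 21 394.6666666666667 241.71428571428572 [ 0.5558 -0.1863  0.064 ] zdepth 0.0622
  slider 33 260.4848484848485 249.6969696969697 [0.5416 0.1999 0.045 ] zdepth 0.0418
  skirt 209 0.0671 circle [((577.7515258789062, -241.3670196533203), 35.193119049072266)]
   bar 85 0.1138 [ 0.5751 -0.2395  0.1041]
    axis 159.6 [ 4.  13.8]
   knob 49 0.1095 [0.6061 0.2576 0.0979]
    axis -144.6 [5.1 6.1]
scene d0 [ 0.577 -0.243  0.062] g0 [0.608 0.259 0.05 ]
 amp 4264
  rect 607.0 -234.7 221.4 178.1 7.2 3829
 plate [ 309  295  113  101 2749]
  rect 635.8 246.0 98.9 311.6 88.71 2749
  tab 20 285.2 192.95 [ 0.5557 -0.1876  0.064 ] zdepth 0.0636
  slider 42 378.3095238095238 301.3095238095238 [0.5445 0.2007 0.045 ] zdepth 0.0419
  skirt 122 0.0661 circle [((574.5459594726562, -246.45384216308594), 34.635528564453125)]
   bar 140 0.1092 [ 0.5767 -0.2413  0.099 ]
    axis 157.2 [ 4.2 13. ]
   knob 78 0.1025 [0.6079 0.2561 0.0967]
    axis -156.7 [5.5 5.8]
```

Dial: axis ≈ (576,-240) mm and amplifier yaw ≈ 6.9°. The bar's white end points at ≈158.5° (dial ≈ 0.5 rad) and the tab at ≈110.7° (≈1.33 rad). I'll approach the dial first.

Call:
{"method": "step_arm", "body": {"increments": [{"tx":15,"ty":18,"az":-2,"claw":1},{"tx":28,"ty":33,"az":-4,"claw":1},{"tx":28,"ty":33,"az":-4,"claw":1},{"tx":28,"ty":33,"az":-4,"claw":1},{"tx":28,"ty":34,"az":-4,"claw":1},{"tx":28,"ty":34,"az":-4,"claw":1},{"tx":28,"ty":34,"az":-4,"claw":1},{"tx":28,"ty":34,"az":-4,"claw":1},{"tx":28,"ty":34,"az":-4,"claw":1},{"tx":28,"ty":34,"az":-4,"claw":1},{"tx":28,"ty":34,"az":-4,"claw":1},{"tx":27,"ty":30,"az":-2,"claw":1}]}}

```text
$.increments[0]: bad value
```

Call:
{"method": "step_arm", "body": {"increments": [{"tx":15,"ty":18,"tz":0,"ax":0,"ay":0,"az":-2,"claw":1},{"tx":28,"ty":33,"tz":0,"ax":0,"ay":0,"az":-4,"claw":1},{"tx":28,"ty":33,"tz":0,"ax":0,"ay":0,"az":-4,"claw":1},{"tx":28,"ty":33,"tz":0,"ax":0,"ay":0,"az":-4,"claw":1},{"tx":28,"ty":34,"tz":0,"ax":0,"ay":0,"az":-4,"claw":1},{"tx":28,"ty":34,"tz":0,"ax":0,"ay":0,"az":-4,"claw":1},{"tx":28,"ty":34,"tz":0,"ax":0,"ay":0,"az":-4,"claw":1},{"tx":28,"ty":34,"tz":0,"ax":0,"ay":0,"az":-4,"claw":1},{"tx":28,"ty":34,"tz":0,"ax":0,"ay":0,"az":-4,"claw":1},{"tx":28,"ty":34,"tz":0,"ax":0,"ay":0,"az":-4,"claw":1},{"tx":28,"ty":34,"tz":0,"ax":0,"ay":0,"az":-4,"claw":1},{"tx":27,"ty":30,"tz":0,"ax":0,"ay":0,"az":-2,"claw":1}]}}

```text
time_s: 1.3
tcp_pos: [0.5774, -0.2382, 0.2453]
eef_rot: [180.0, -0.0, 158.0]
contact_force: [1.0, 0.1, -0.1]
gripper_width: 0.0877
```

Call:
{"method": "step_arm", "body": {"increments": [{"tx":-1,"ty":-2,"tz":-15,"ax":0,"ay":0,"az":0,"claw":1},{"tx":0,"ty":0,"tz":-30,"ax":0,"ay":0,"az":0,"claw":0.2},{"tx":0,"ty":0,"tz":-30,"ax":0,"ay":0,"az":0,"claw":0.2},{"tx":0,"ty":0,"tz":-30,"ax":0,"ay":0,"az":0,"claw":0.2},{"tx":0,"ty":0,"tz":-25,"ax":0,"ay":0,"az":0,"claw":0.2},{"tx":0,"ty":0,"tz":-15,"ax":0,"ay":0,"az":0,"claw":0.2},{"tx":0,"ty":0,"tz":-3,"ax":0,"ay":0,"az":0,"claw":-0.4},{"tx":0,"ty":0,"tz":0,"ax":0,"ay":0,"az":0,"claw":-0.4}], "newtons": 20}}

```text
time_s: 2.1
tcp_pos: [0.5754, -0.2421, 0.0971]
eef_rot: [-180.0, -0.1, 158.2]
contact_force: [-0.2, 0.3, 0.6]
gripper_width: 0.0417
```

Run:
```python
from h import *
c=cap('scene');u,v=w2px(c,[.576,-.24,.09]).astype(int)
cv2.imwrite('pics/z2.png',cv2.resize(c['image'][v-60:v+60,u-80:u+80],(800,600),interpolation=cv2.INTER_CUBIC))
print(r.get_state())
```

```text
{'time_s': 2.15, 'joints': array([-4.92716562e+00,  2.31718641e+01, -1.63261407e+01,  1.71647644e-02,
       -5.04915978e+01, -1.06913860e+02]), 'qd': array([-0.00224367, -0.99494011,  0.67533136,  0.10914704, -0.04156392,
        0.03775062]), 'joint_torque': array([-2.20591662e-02, -5.50592995e+01,  2.32695258e+01,  5.51984489e+00,
       -6.33495231e-02, -5.48396438e-04]), 'tcp_pos': array([ 0.57588324, -0.24224035,  0.09799808]), 'eef_rot': array([-1.79990352e+02,  1.37999342e-02,  1.58169894e+02]), 'contact_force': array([-0.67684811,  0.12398176, -0.47636769]), 'moment': array([-0.02961178, -0.06916273, -0.00726943]), 'gripper_width': 0.038076578693624956}
```

View pics/z2.png

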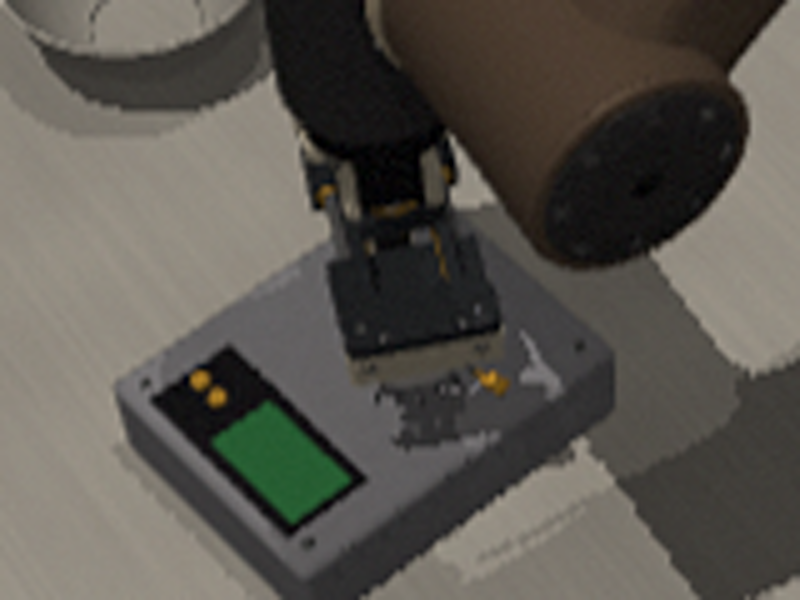

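The gripper is straight over the dial, and the tab at (490,380) is clear of the fingers. Closing on the bar.

Call:
{"method": "step_arm", "body": {"increments": [{"tx":0,"ty":1,"tz":0,"ax":0,"ay":0,"az":0,"claw":-1},{"tx":0,"ty":0,"tz":0,"ax":0,"ay":0,"az":0,"claw":-1},{"tx":0,"ty":0,"tz":0,"ax":0,"ay":0,"az":0,"claw":-1},{"tx":0,"ty":0,"tz":0,"ax":0,"ay":0,"az":0,"claw":-1},{"tx":0,"ty":0,"tz":0,"ax":0,"ay":0,"az":0,"claw":-1},{"tx":0,"ty":0,"tz":0,"ax":0,"ay":0,"az":0,"claw":-1}], "newtons": 20}}

```text
time_s: 2.75
tcp_pos: [0.575, -0.2432, 0.0986]
eef_rot: [-179.9, 0.0, 158.2]
contact_force: [-2.8, -10.1, 2.6]
gripper_width: 0.0143
```

Call:
{"method": "step_arm", "body": {"increments": [{"tx":-1,"ty":-2.5,"tz":-1,"ax":0,"ay":0,"az":0,"claw":-1},{"tx":0,"ty":0,"tz":0,"ax":0,"ay":0,"az":-6,"claw":-1},{"tx":0,"ty":0,"tz":0,"ax":0,"ay":0,"az":-7,"claw":-1},{"tx":0,"ty":0,"tz":0,"ax":0,"ay":0,"az":-7,"claw":-1},{"tx":0,"ty":0,"tz":0,"ax":0,"ay":0,"az":-7,"claw":-1},{"tx":0,"ty":0,"tz":0,"ax":0,"ay":0,"az":-7,"claw":-1},{"tx":0,"ty":0,"tz":0,"ax":0,"ay":0,"az":-7,"claw":-1},{"tx":0,"ty":0,"tz":0,"ax":0,"ay":0,"az":-6.7,"claw":-1},{"tx":0,"ty":0,"tz":0,"ax":0,"ay":0,"az":0,"claw":-1},{"tx":0,"ty":0,"tz":0,"ax":0,"ay":0,"az":0,"claw":-1}]}}

```text
time_s: 3.75
tcp_pos: [0.5755, -0.243, 0.0986]
eef_rot: [179.9, 0.0, 110.5]
contact_force: [-2.1, 5.1, 9.4]
gripper_width: 0.014
```

Call:
{"method": "step_arm", "body": {"increments": [{"tx":0,"ty":0,"tz":0,"ax":0,"ay":0,"az":0,"claw":-0.3},{"tx":0,"ty":0,"tz":0,"ax":0,"ay":0,"az":0,"claw":-0.3},{"tx":0,"ty":0,"tz":0,"ax":0,"ay":0,"az":0,"claw":-0.3},{"tx":0,"ty":0,"tz":20,"ax":0,"ay":0,"az":0,"claw":0},{"tx":0,"ty":0,"tz":45,"ax":0,"ay":0,"az":0,"claw":0},{"tx":0,"ty":0,"tz":45,"ax":0,"ay":0,"az":0,"claw":0},{"tx":0,"ty":25,"tz":20,"ax":0,"ay":0,"az":3,"claw":0},{"tx":0,"ty":45,"tz":0,"ax":0,"ay":0,"az":8,"claw":0},{"tx":0,"ty":45,"tz":0,"ax":0,"ay":0,"az":8,"claw":0},{"tx":0,"ty":45,"tz":0,"ax":0,"ay":0,"az":8,"claw":0},{"tx":0,"ty":45,"tz":0,"ax":0,"ay":0,"az":8,"claw":0},{"tx":0,"ty":30,"tz":0,"ax":0,"ay":0,"az":8,"claw":0}]}}

```text
time_s: 4.95
tcp_pos: [0.5743, -0.0063, 0.2266]
eef_rot: [180.0, 0.0, 153.9]
contact_force: [0.7, -0.1, 0.7]
gripper_width: 0.0436
```

Run:
```python
from h import *
o=[]
for n in('top','scene'):
    c=cap(n);u,v=w2px(c,[.576,-.24,.09]).astype(int)
    o.append(cv2.resize(c['image'][v-24:v+24,u-20:u+20],(400,480),interpolation=cv2.INTER_CUBIC)); print(n,u-20,v-24)
cv2.imwrite('pics/z3.png',np.hstack(o))
s=r.get_state(); print(s['time_s'],s['tcp_pos'],s['eef_rot'],s['joints'])
```

```text
top 394 208
scene 247 153
5.05 [ 0.57466391 -0.00548068  0.22658242] [1.79970746e+02 7.29551005e-03 1.53916550e+02] [ 1.89395391e+01  1.19183247e+01 -1.38793195e+01 -1.72378019e-02
 -6.41765064e+01 -1.35015482e+02]
```

View pics/z3.png

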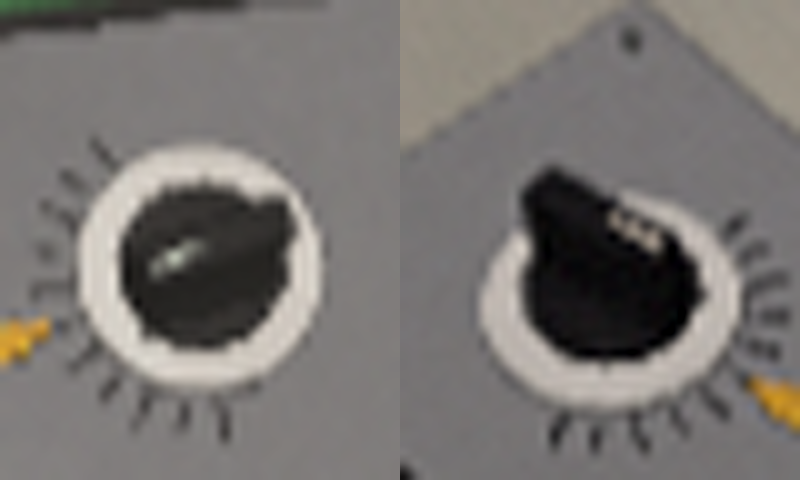

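The dial has turned: the white line runs (193,245)→(153,270) in the left crop, and the tab's tip is at (50,325), right by the 75° tick. I'll check the angles numerically, both views, and include a measure of the skirt centre.

Run:
```python
from h import *
from scipy import ndimage as nd
ax=np.array([.576,-.2405])
for n in('top','scene'):
    c=load(n);im=c['image'];g=im.min(2).astype(float)
    hsv=cv2.cvtColor(im,cv2.COLOR_BGR2HSV).astype(int)
    u0,v0=w2px(c,[*ax,.104])
    W=lambda m,z:np.array([px2w(c,x,y,z)[:2]*1000 for y,x in zip(*np.nonzero(m))])
    V,U=np.mgrid[0:480,0:640]
    # white skirt: fit ellipse -> circle of outer contour at z .062
    c0=w2px(c,[*ax,.062]); near=np.hypot(U-c0[0],V-c0[1])<17
    sk=(near&(hsv[...,1]<45)&(hsv[...,2]>150)).astype(np.uint8)
    L,k=nd.label(sk); big=L==(1+np.argmax(nd.sum(sk,L,range(1,k+1))))
    cs,_=cv2.findContours(big.astype(np.uint8),cv2.RETR_EXTERNAL,cv2.CHAIN_APPROX_NONE)
    hull=cv2.convexHull(cs[0])[:,0]; A=np.array([px2w(c,x,y,.061)[:2]*1000 for x,y in hull])
    s=np.linalg.lstsq(np.c_[2*A,np.ones(len(A))],(A**2).sum(1),rcond=None)[0]; C=s[:2]; print(n,'skirt centre',C.round(1),'rad',np.sqrt(s[2]+C@C).round(1))
    # white line: bright in bar, weights
    ln=(g>75)&(np.hypot(U-u0,V-v0)<10)&~big
    L,k=nd.label(ln,np.ones((3,3))); 
    for i in range(1,k+1):
        m=L==i
        if m.sum()<4: continue
        P=W(m,.104); w=g[m]-60; mu=np.average(P,axis=0,weights=w); e=np.linalg.eigh(np.cov(P.T,aweights=w)); print('  line',m.sum(),mu.round(1),'dir',(np.degrees(np.arctan2(*e[1][::-1,1]))%180).round(1),(e[0]**.5).round(1))
    y=(hsv[...,0]>12)&(hsv[...,0]<32)&(hsv[...,1]>110)&(np.hypot(U-c0[0],V-c0[1])<32)
    P=W(y,.064); w=hsv[...,1][y]; mu=np.average(P,axis=0,weights=w); e=np.linalg.eigh(np.cov(P.T,aweights=w))
    d=mu-C; d2=mu-ax*1000; print('  tab',len(P),mu.round(1),'own dir',(np.degrees(np.arctan2(*e[1][::-1,1]))%180).round(1),'about skirt',np.degrees(np.arctan2(d[1],d[0])).round(1),np.hypot(*d).round(1),'about ax',np.degrees(np.arctan2(d2[1],d2[0])).round(1))
    D=c['depth'];P=np.stack([(U-c['cx'])/c['fx']*D,(V-c['cy'])/c['fy']*D,D],-1);Q=(P-c['t'])@c['R']
    m=(np.hypot(Q[...,0]-ax[0],Q[...,1]-ax[1])<.04)&(Q[...,2]>.092)&(D>0); e=np.linalg.eigh(np.cov(Q[m][:,:2].T)); print('  bar',m.sum(),Q[m].mean(0).round(4),(np.degrees(np.arctan2(*e[1][::-1,1]))%180).round(1))
```

```text
top skirt centre [ 577.8 -241.3] rad 35.2
  line 5 [ 592.8 -238. ] dir 89.1 [nan 4.7]
  line 4 [ 589.4 -253.7] dir 91.8 [0.9 3.9]
  line 11 [ 572.1 -228.8] dir 118.7 [1.5 4. ]
  tab 23 [ 556.1 -186.4] own dir 111.8 about skirt 111.6 59.1 about ax 110.2
  bar 90 [ 0.5756 -0.2396  0.1044] 110.4
scene skirt centre [ 574.5 -246.9] rad 34.8
  line 126 [ 564.5 -251.1] dir 118.1 [ 9.7 14.5]
  tab 22 [ 555.5 -187.9] own dir 106.5 about skirt 107.8 62.0 about ax 111.3
  bar 101 [ 0.5765 -0.2422  0.1021] 111.2<stdin>:23: RuntimeWarning: invalid value encountered in sqrt
```

Dial bar: 110.4° and 111.2° from the two views, 110.5° from the gripper. Tab direction is ≈110.9°, so the dial is aligned to within about 0.5°. On to the gauge knob at ≈(607,256), with the jaws along the pull axis.

Call:
{"method": "step_arm", "body": {"increments": [{"tx":2,"ty":15,"tz":0,"ax":0,"ay":0,"az":6,"claw":0.2},{"tx":3,"ty":25,"tz":0,"ax":0,"ay":0,"az":8.5,"claw":0.2},{"tx":3,"ty":25,"tz":0,"ax":0,"ay":0,"az":8.5,"claw":0.2},{"tx":3,"ty":25,"tz":0,"ax":0,"ay":0,"az":8.5,"claw":0.2},{"tx":3,"ty":25,"tz":0,"ax":0,"ay":0,"az":8.5,"claw":0.2},{"tx":3,"ty":25,"tz":0,"ax":0,"ay":0,"az":8.5,"claw":0.2},{"tx":3,"ty":25,"tz":0,"ax":0,"ay":0,"az":8.5,"claw":0.2},{"tx":3,"ty":25,"tz":0,"ax":0,"ay":0,"az":8.5,"claw":0.2},{"tx":3,"ty":25,"tz":0,"ax":0,"ay":0,"az":8.5,"claw":0.2},{"tx":3,"ty":25,"tz":0,"ax":0,"ay":0,"az":8.5,"claw":0.2},{"tx":3,"ty":18,"tz":0,"ax":0,"ay":0,"az":8.5,"claw":0.2},{"tx":0,"ty":4,"tz":0,"ax":0,"ay":0,"az":8.5,"claw":0.2}]}}

```text
time_s: 6.25
tcp_pos: [0.607, 0.2545, 0.2258]
eef_rot: [180.0, -0.0, -106.7]
contact_force: [-0.4, 0.2, -0.4]
gripper_width: 0.0525
```

Call:
{"method": "step_arm", "body": {"increments": [{"tx":0,"ty":0,"tz":0,"ax":0,"ay":0,"az":8.5,"claw":0.2},{"tx":0,"ty":0,"tz":0,"ax":0,"ay":0,"az":7,"claw":0.2},{"tx":0,"ty":0,"tz":0,"ax":0,"ay":0,"az":0,"claw":0.2}]}}

```text
time_s: 6.55
tcp_pos: [0.6068, 0.2528, 0.2262]
eef_rot: [180.0, -0.0, -91.5]
contact_force: [-0.1, 0.9, -0.3]
gripper_width: 0.0526
```

Run:
```python
from h import *
c=cap('scene');u,v=w2px(c,[.607,.256,.09]).astype(int)
cv2.imwrite('pics/z4.png',cv2.resize(c['image'][v-60:v+60,u-80:u+80],(800,600),interpolation=cv2.INTER_CUBIC)); print(u-80,v-60)
s=r.get_state(); print(s['time_s'],s['tcp_pos'],s['eef_rot'],s['joints'])
print(w2px(c,s['tcp_pos']))
```

```text
294 266
6.6 [0.6067688  0.25278369 0.22626785] [ 1.79978148e+02 -2.21492609e-02 -9.17679600e+01] [ 3.95834055e+01  1.95969260e+01 -3.28338831e+00  2.37591437e-03
 -6.71507232e+01 -4.13522929e+01]
[379.09032202 300.26837922]
```

View pics/z4.png

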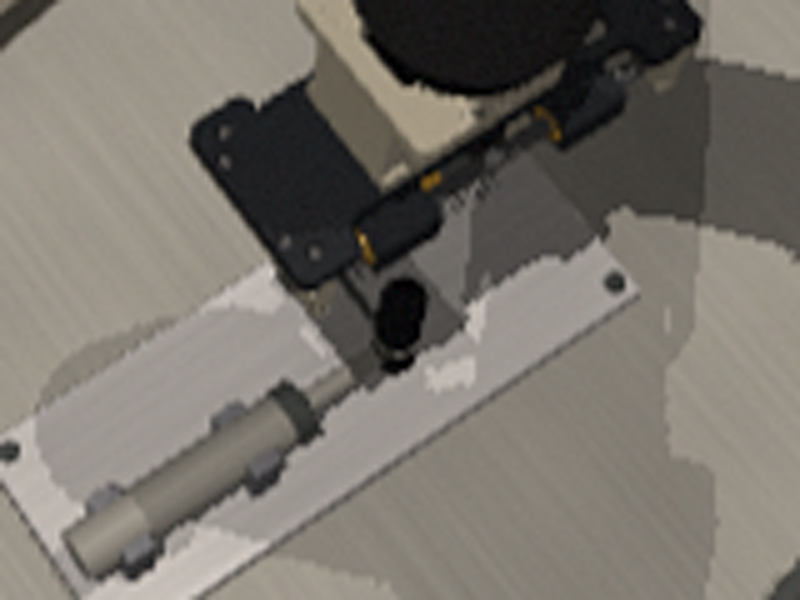

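The gripper is over the gauge, with the knob at (402,300) in the crop. Descending and closing.

Call:
{"method": "step_arm", "body": {"increments": [{"tx":0,"ty":3,"tz":-15,"ax":0,"ay":0,"az":0,"claw":0.2},{"tx":0,"ty":0,"tz":-30,"ax":0,"ay":0,"az":0,"claw":0.2},{"tx":0,"ty":0,"tz":-35,"ax":0,"ay":0,"az":0,"claw":0.2},{"tx":0,"ty":0,"tz":-30,"ax":0,"ay":0,"az":0,"claw":0.2},{"tx":0,"ty":0,"tz":-22,"ax":0,"ay":0,"az":0,"claw":0.2},{"tx":0,"ty":0,"tz":-13,"ax":0,"ay":0,"az":0,"claw":0.2},{"tx":0,"ty":0,"tz":0,"ax":0,"ay":0,"az":0,"claw":-0.2},{"tx":0,"ty":0,"tz":0,"ax":0,"ay":0,"az":0,"claw":-0.2}], "newtons": 40}}

```text
time_s: 7.4
tcp_pos: [0.607, 0.2565, 0.082]
eef_rot: [-180.0, -0.0, -91.6]
contact_force: [0.4, -0.4, 0.8]
gripper_width: 0.0417
```

Call:
{"method": "step_arm", "body": {"increments": [{"tx":0,"ty":0,"tz":0,"ax":0,"ay":0,"az":0,"claw":-1},{"tx":0,"ty":0,"tz":0,"ax":0,"ay":0,"az":0,"claw":-1},{"tx":0,"ty":0,"tz":0,"ax":0,"ay":0,"az":0,"claw":-1},{"tx":0,"ty":0,"tz":0,"ax":0,"ay":0,"az":0,"claw":-1},{"tx":0,"ty":0,"tz":0,"ax":0,"ay":0,"az":0,"claw":-1}], "newtons": 40}}

```text
time_s: 7.9
tcp_pos: [0.6062, 0.2568, 0.0828]
eef_rot: [-180.0, 0.0, -91.5]
contact_force: [-4.3, 1.1, 5.9]
gripper_width: 0.021
```

Call:
{"method": "step_arm", "body": {"increments": [{"tx":-4,"ty":0.1,"tz":-1,"ax":0,"ay":0,"az":0,"claw":-1},{"tx":-8,"ty":0.2,"tz":0,"ax":0,"ay":0,"az":0,"claw":-1},{"tx":-10,"ty":0.2,"tz":0,"ax":0,"ay":0,"az":0,"claw":-1},{"tx":-10,"ty":0.2,"tz":0,"ax":0,"ay":0,"az":0,"claw":-1},{"tx":-10,"ty":0.2,"tz":0,"ax":0,"ay":0,"az":0,"claw":-1},{"tx":-8,"ty":0.2,"tz":0,"ax":0,"ay":0,"az":0,"claw":-1},{"tx":-6,"ty":0.1,"tz":0,"ax":0,"ay":0,"az":0,"claw":-1},{"tx":0,"ty":0,"tz":0,"ax":0,"ay":0,"az":0,"claw":-1},{"tx":0,"ty":0,"tz":0,"ax":0,"ay":0,"az":0,"claw":-1}], "newtons": 40}}

```text
time_s: 8.8
tcp_pos: [0.5533, 0.2581, 0.0828]
eef_rot: [-179.7, 0.1, -91.5]
contact_force: [8.4, -3.5, 3.4]
gripper_width: 0.021
```

Run:
```python
from h import *
o=[]
for n in('top','scene'):
    c=cap(n);u,v=w2px(c,[.555,.21,.036]).astype(int)
    o.append(cv2.resize(c['image'][v-30:v+30,u-20:u+20],(400,600),interpolation=cv2.INTER_CUBIC)); print(n,u-20,v-30)
cv2.imwrite('pics/z5.png',np.hstack(o))
s=r.get_state(); print(s)
```

```text
top 237 215
scene 356 278
{'time_s': 8.9, 'joints': array([ 43.38908388,  22.88998121, -19.35510845,   0.17685841,
       -47.44618709, -45.01617109]), 'qd': array([-0.07727531,  0.16730594,  0.06052853,  0.01734938, -0.04821587,
       -0.05568452]), 'joint_torque': array([  4.38502863, -53.59828591,  19.86198664,   2.60429151,
        -1.13456391,   0.08001216]), 'tcp_pos': array([0.55346133, 0.25812966, 0.08274964]), 'eef_rot': array([-1.79689253e+02,  1.25713334e-01, -9.15074910e+01]), 'contact_force': array([ 8.49972995, -3.82080503,  2.89300784]), 'moment': array([-1.25801372, -2.64992559, -0.10539522]), 'gripper_width': 0.021291483784470277}
```

View pics/z5.png

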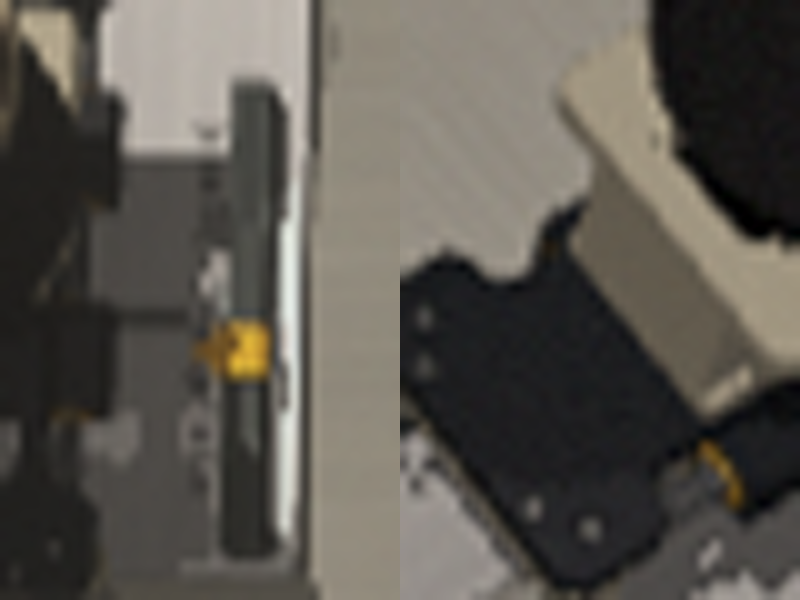

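In the top view the pointer blade lies at crop row ≈315 and the brass nose at ≈352, so it is roughly 10 mm short. I'll measure it subpixel and check against the projected home position.

```bash
cat > m.py <<'E'
from h import *
c=load('top'); im=c['image'].astype(float); g=im.mean(2)
print(g[240:256,247:257].astype(int))
b=(im[...,2]-im[...,0])[244:257,254:266]; print(b.astype(int))
E
python3 - <<'E'
from m import *
for X in ([.606,.213,.036],[.606,.235,.036],[.606-.0528,.213,.036],[.5435,.211,.036]): print(X,w2px(c,X).round(2))
E
```

```text
[[72 71 72 74 73 73 76 75 75 73]
 [72 72 72 74 72 74 74 75 75 73]
 [71 72 72 74 73 74 74 75 75 75]
 [72 71 73 74 73 74 74 75 75 67]
 [64 72 72 74 74 74 75 74 75 70]
 [43 56 65 67 66 66 68 68 67 74]
 [31 37 47 48 47 47 48 49 53 73]
 [31 35 55 55 54 55 55 54 58 65]
 [32 44 69 69 70 70 71 70 71 60]
 [30 47 73 74 73 75 75 75 74 68]
 [30 46 73 74 74 75 74 74 74 71]
 [30 47 73 74 74 74 75 73 73 63]
 [30 47 72 72 73 74 75 75 64 59]
 [30 47 72 74 74 74 75 73 69 51]
 [30 55 73 73 74 74 75 74 74 65]
 [30 59 74 73 73 74 74 73 74 92]]
[[  7   7   8  11   9   8   5   5   6   4   5   2]
 [  6   7   6   6   8   7   5   4   6   5   6   2]
 [  6   5   7   6   7   8   6   6   6   4   7   2]
 [  7   6   6   7  32  37  86  85  84  47   6   9]
 [  7   7   6   8  56  71  97 142 141 105  14  15]
 [  6   7  31  55  70  74  79 155 155 117  11  15]
 [  8   8  38  60  76  77 137 156 154 107   7  14]
 [  7   7  16  23  74  80 155 153 154 107   6  11]
 [  7   7   6   7  40  49  93  94  92  63   9  10]
 [  7   6   5   5  14  11  12  11   9  10  11  10]
 [  7   7   6   7  10   6   4   6   5   5  10   9]
 [  7   7  10   7   8   6   4   6   5   5  10  10]
 [  7  10  11   9   9   6   4   6   5   4  10   5]]
[0.606, 0.213, 0.036] [256.56 228.54]
[0.606, 0.235, 0.036] [249.05 228.65]
[0.5532, 0.213, 0.036] [256.41 246.33]
[0.5435, 0.211, 0.036] [257.07 249.61]
```

The pointer's row of 246.35 matches the model projection (246.33). The mark is at row 249.75, which leaves 10.0 mm to go.

Call:
{"method": "step_arm", "body": {"increments": [{"tx":-3,"ty":-0.3,"tz":0,"ax":0,"ay":0,"az":0,"claw":-1},{"tx":-4,"ty":-0.3,"tz":0,"ax":0,"ay":0,"az":0,"claw":-1},{"tx":-3.2,"ty":-0.2,"tz":0,"ax":0,"ay":0,"az":0,"claw":-1},{"tx":0,"ty":0,"tz":0,"ax":0,"ay":0,"az":0,"claw":-1},{"tx":0,"ty":0,"tz":0,"ax":0,"ay":0,"az":0,"claw":-1},{"tx":0,"ty":0,"tz":0,"ax":0,"ay":0,"az":0,"claw":-1}], "newtons": 40}}

```text
time_s: 9.5
tcp_pos: [0.5438, 0.2583, 0.0828]
eef_rot: [-179.6, 0.2, -91.5]
contact_force: [9.3, -1.4, 0.4]
gripper_width: 0.0212
```

Run:
```python
from h import *
c=cap('top')
im=c['image'];cv2.imwrite('pics/z6.png',np.hstack([cv2.resize(im[232:268,237:277],(400,360),interpolation=cv2.INTER_CUBIC),cv2.resize(im[217:253,394:434],(400,360),interpolation=cv2.INTER_CUBIC)]))
import m
s=r.get_state();print(s['tcp_pos'],s['contact_force'],s['gripper_width'])
```

```text
[[73 72 73 74 72 74 74 75 75 73]
 [72 71 74 74 73 75 75 75 75 75]
 [73 72 72 75 73 73 74 75 76 72]
 [72 71 72 75 73 74 75 75 75 67]
 [72 71 73 74 74 74 76 74 75 74]
 [72 72 73 74 73 74 75 75 74 78]
 [72 71 74 75 73 74 75 75 74 77]
 [72 72 74 74 74 74 75 76 74 67]
 [52 72 73 74 74 75 76 74 75 58]
 [34 49 53 53 53 53 53 54 57 69]
 [32 37 47 47 47 47 49 49 51 71]
 [32 44 67 68 67 67 68 67 67 63]
 [31 47 73 73 74 74 75 74 65 60]
 [30 47 73 74 73 74 75 73 69 52]
 [31 46 74 73 74 74 75 74 74 66]
 [30 48 73 74 73 74 74 75 73 74]]
[[  7   8   6  14  14   9   5   4   7   5   6   2]
 [  7   7   8  13  14  11   5   5   7   5   6   2]
 [  7   7   8  13  12   8   6   6   6   6   7   2]
 [  8   8   6  11  54  71  86  85  83  47   7   9]
 [  7   7   5  11 107 143 142 141 141 105  13  15]
 [  5   7  31  59 143 155 154 154 154 116  11  15]
 [  6   6  39  62 114 115 156 156 154 105   8  15]
 [  5   7  16  24  73  81 154 153 153 107   7  11]
 [  8   6   6   7  40  49  94  94  91  63   9   9]
 [  7   6   6   5  14  11  10  10  10  11  10  10]
 [  8   7   6   8  10   5   5   6   5   4  10  10]
 [  8   7   8   7   8   5   3   6   5   5  10  10]
 [  7   7   7   6   8   6   4   6   6   5  10   6]]
[0.54379883 0.25829037 0.08277085] [10.22775524 -0.6783877   0.30842397] 0.021195485625413374
```

View pics/z6.png

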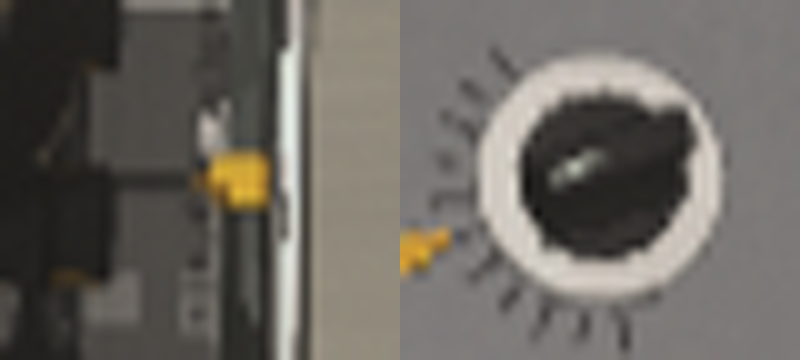

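The pointer (row 249.75) is level with the brass mark (249.75) to within about 0.2 mm. The grip is steady and the dial is unchanged. Handing in.

```bash
python3 -c "
from plant import r
print(r.get_state()['time_s'],r.close_job())"
```

```text
the job is handed in; nothing more can be done
9.55 None
```

I set the dial first, with the gauge rod still home. I then pulled the rod out to the brass length mark and handed the job in at 9.55 s, still holding it there with a 40 N grip.

- **Dial:** I turned it about 48° clockwise. The bar then read 110.4° and 111.2° in the two camera views and 110.5° from the gripper, against about 110.9° for the tab. That is within about 0.5°. The last picture, taken with the rod out, showed the dial unchanged.
- **Rod:** it came out about 62.4 mm. The pointer blade and the brass mark both measured row 249.75 in the top view, so they are level to about 0.2 mm. The tool felt about 10 N of spring pull, and the pose was steady.
- **Disagreements:** gripping the dial put its axis 2–3 mm from my camera estimate, so I shifted the gripper to match before turning. The first estimates of the white dial plate's centre also differed by up to 6 mm between the two cameras. They agreed within about 2.5 mm once I used its measured height.
- **Limits of the check:** in the last pictures the gripper hid the blade and mark from the scene camera, so that final reading comes from the top camera only. I moved nothing else on purpose and did not check the other things on the bench separately. The forces I read at the end of each move were about 11 N or less.

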